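Rebuild the grinder's burr chamber and clamp the burrs with the adjusting collar

TASK

Put the cleaned grinder's burr set back together: drop the bottom burr into the open burr chamber, then the top burr on it with its two keys in the keyways, then start the adjusting collar in the chamber's thread and screw it clockwise all the way to its stop, so that it clamps both burrs down. Leave everything else on the counter where it is.

Things in the scene. Friction and masses are not known exactly. Their poses are not given: they have to be found in the camera images.
- chamber: burr chamber: round cast-aluminium barrel, 124 mm across outside, open at the top, bolted on a 160 mm flange and fixed to the counter; a square chute sticks out to its own -x. Origin: centre of the underside, z up. Above it, in mm: seat 22, lower bore 84 wide up to a ledge at 48 (edge tapered from 92 wide), above that the threaded mouth, 98 wide, rim at 74
- keyway (a point): in the chamber, on its axis at the ledge (48 mm up). Its y axis points along the line of the two keyways in the lower bore: open grooves at +y and -y, about 17 mm wide, reaching out to 48 mm from the axis
- thread (a point): centre of the chamber's rim, z up. Steel three-start quick thread round the mouth: three 88-degree lands, flat tops level with the rim, and three 32-degree gaps between, evenly spaced. The insert was pressed in at any angle: where the gaps lie is NOT told by any pose; feel (or see) for them. The land tops are level, so lugs slide round on them until they drop
- ramp (a point): on the chamber's axis, 61 mm up, level with the low ends of the lands' undersides. A lug that has dropped 14 mm through a gap turns clockwise, seen from above, under a land whose underside falls 7.5 mm in 76 degrees and pulls the collar down; a hard stop ends it after 76 to 92 degrees. Anticlockwise the lug meets the end of the next land at once. Self-locking against the seat's spring
- seat (a joint): how far the spring-loaded shaft seat (52 mm disc at the bottom of the chamber) is pressed down, in m: 0 when free. Preload 10 N, more than the burrs weigh, then 1.2 N a mm; about 0.005 with both burrs in and the collar at its stop; travel 0.007
- bottom_burr: bottom burr, loose, about 0.2 kg: dark steel disc 80 mm across and 12 mm thick, cutting ribs on top, a plain round hub 22 mm across in its middle, from 12 to 30 mm up, to grasp; lies hub up. Origin: centre of the underside, z up. Home: 22 mm above the chamber's origin, on the seat
- top_burr: top burr, loose, about 0.25 kg: dark steel ring 80 mm across, 22 mm thick, 34 mm throat; over the throat a finger bridge to grasp, an upright plate 42 mm long (own x), 10 thick (own y), from 22 to 44 mm up. Two keys at own +y and -y, out to 46 mm, 10 wide, in the lowest 10 mm; either way round fits. Origin: centre of the underside. Home: 34 mm above the chamber's, 29 once clamped
- collar: adjusting collar, loose, about 0.25 kg, right way up: skirt 93 mm across up to 24 mm; flange 120 across, 24 to 32 mm up, its lever to 89 mm out at own -x; round hopper neck 62 mm across (bore 55), 32 to 62 mm up, to grasp. Three lugs on the skirt, 4 to 10 mm up, 16 degrees wide, out to 54 mm, the first at own +x, 120 degrees apart. Origin: centre of the skirt's underside
- neck (a point): on the collar's axis in the middle of the hopper neck, 47 mm above the collar's underside. The collar's underside stands 70 mm above the chamber's origin with the lugs on the lands, 56 mm when dropped through the gaps onto the burrs, about 51 mm at the stop (flange 1 mm off the rim). Turning takes up to 1 N m
- shot_glass: bystander: clear shot glass, 49 mm in diameter, 62 mm high; origin under its centre
- tamper: bystander: tamper with a steel base 58 mm in diameter and a wooden handle, 86 mm high; origin under its centre
- group_brush: bystander: red brush lying flat, 170 mm long, 16 mm high; origin under its middle. Behind it stands the tall bar grinder, from x 0.54 on between y 0.07 and 0.25: swing the arm clear of it
Not all that is in view belongs to the job. What is shaped like the bottom_burr but turquoise is not meant.

How it is judged:
On the way, in this order (a step that is already met when the one before it is completed fails the run):
1. the bottom burr lies level on the seat in the chamber, released, with the top burr not yet in (horizontal distance between bottom_burr and chamber below 0.004 m and z of bottom_burr in the frame of chamber below 0.0245 m and angle between bottom_burr's own z axis and vertical below 0.06 rad and contact force between bottom_burr and the fingers below 0.2 N and horizontal distance between top_burr and chamber above 0.03 m), for 0.2 s.
2. the top burr lies level on the bottom burr with its keys in the keyways, released, with the collar not yet on (horizontal distance between each of bottom_burr, top_burr and chamber below 0.004 m and z of bottom_burr in the frame of chamber below 0.0245 m and angle between each of bottom_burr, top_burr's own z axis and vertical below 0.06 rad and z of top_burr in the frame of chamber below 0.037 m and angle between the x axis of top_burr and the x axis of chamber, either way round below 0.2 rad and contact force between top_burr and the fingers below 0.2 N and horizontal distance between collar and chamber above 0.03 m), for 0.2 s.
3. the collar is screwed down in the thread and presses the burrs onto the sprung seat (horizontal distance between collar and chamber below 0.005 m and z of collar in the frame of chamber below 0.053 m and angle between collar's own z axis and vertical below 0.05 rad and value of joint seat above 0.003 m), for 0.2 s.
At the end, for the whole second after the job is handed in: Both burrs and the collar are stacked in the chamber, level within 3 degrees, centred within 4 mm, the top burr's keys in the keyways; collar screwed down to less than 53 mm above the chamber's origin, the seat pressed in more than 3 mm; all released and at rest, bystanders within 3 cm (all of step 3 and horizontal distance between each of bottom_burr, top_burr and chamber below 0.004 m and z of bottom_burr in the frame of chamber below 0.0245 m and angle between each of bottom_burr, top_burr's own z axis and vertical below 0.06 rad and z of top_burr in the frame of chamber below 0.037 m and angle between the x axis of top_burr and the x axis of chamber, either way round below 0.2 rad and linear speed of collar below 0.02 m/s and angular speed of collar below 0.1 rad/s); the robot touches nothing.
It fails at once if the shot glass is moved more than 3 cm (distance of shot_glass from where it was at the start of the episode above 0.03 m).
It fails at once if the tamper is moved more than 3 cm (distance of tamper from where it was at the start of the episode above 0.03 m).
It fails at once if the group brush is moved more than 3 cm (distance of group_brush from where it was at the start of the episode above 0.03 m).
It also fails if it takes over 72 s, if anything falls off the work surface, if the arm or the gripper's body presses on something with over 40 N, if the wrist force passes 120 N, or if a joint passes its speed limit or range.

ROBOT

A 6-joint arm with a two-finger parallel gripper is mounted at the origin on a cart in front of the work surface, level with it; the furniture and walls round the work are solid. World frame = base frame: x ahead of the robot, y to its left, z up, the work surface at z = 0. Lengths are in m, angles in rad, forces in N, time in s.
With the tool pointing down it reaches from about 0.35 to 0.775 m from the base axis. Payload 7.3 kg.
Tool frame: the origin (TCP) lies between the finger pads; the fingertips stand 17 mm ahead of it and the grasp point (between the pads) lies 2 mm behind it; z points along the fingers, y is the line along which they close (so a half turn about z gives the same grasp; the last joint's range is limited). The gripper opens to 92 mm and grips with 3 to 60 N. Pads are 19 mm wide; open, the fingers measure 130 mm over their backs; the gripper's body (75 mm by 190 mm) begins 47 mm behind the grasp point.
Start: joints at [-1.296, 0.342, 1.524, -0, 1.275, -0.146], TCP at [0.214, -0.479, 0.244] pointing down, gripper open.
Joint ranges: [-2.53, 2.53], [-0.77, 2.02], [0.04, 2.7], [-1, 4.14], [0.28, 2.66], [-3.11, 3.11]. Speed limits (rad/s): [2.57, 2.57, 3.14, 3.14, 3.14, 3.14].

INTERFACE

Orientations are given as a unit quaternion [w, x, y, z].
In Python, from rig import robot, capture, camera_params gives the robot as it stands. The module is installed in compiled form; this text tells all that it offers.
- The arm moves only by the tool servo_tool, never from a script. Its argument "commands" is a list of rows, each a list of 5 numbers: the shift along the tool's x, y, z in cm, then the turn about the tool's z in rad, then the finger opening in cm, from 0 to 9.18. A call has 1 to 20 rows; each row shifts and turns the commanded pose from where the row before left it, along the tool's axes as they then stand; what a row does not reach is not made up. A row lasts 1/12 s, in which the tool goes at most 41.7 mm and 7.16 degrees, less where a joint would pass 70% of its speed; a pose out of reach is approached as far as the arm can. A call with a gripper value outside its range is refused whole. The fingers move at their own pace and stop on an object; "squeeze" is the grip in N (left out, the last holds). Time passes only in rows, so rows that do not move let the fingers close. It gives the time, the measured TCP pose, the force, the opening and the grip force at its end, in the units of the state.
- robot.sense(): the state, without advancing time (a new reading comes with each control period).
- capture(name): name is "scene" or "top" or "wrist"; returns (picture, depth): 384x512x3 uint8, blue, green, red; 384x512 float32, m along the optical axis (not along the pixel's ray), 0 where there is no reading.
- camera_params(name): a dict with "fx", "fy", "cx", "cy" (pixels), "rvec" (rotation vector, rad) and "tvec" (3), from world to camera coordinates, as OpenCV has them. Camera axes: x right, y down, z forward; pixel columns grow to the right and rows downward; lengths in m; the calibration is good to about 2 mm. A picture is of the moment at which its call begins: read the wrist's pose just before it. camera_params takes no time and is no camera call; for the wrist camera it gives the pose at the moment of the call.
- robot.sign_off(): hands the job in; it is judged then, once.
The state is a dict: "time": time; "joints": joint angles; "qvel": joint speeds; "effort": joint torques, N m; "ee_pos": TCP position; "eef_rot": TCP orientation; "wrist_force": force on the tool from outside, world axes, zero at the start; "torque": the same for the moment, N m; "grip_width": opening from 0.0 (shut) to 1.0 (fully open); "finger_force": force on a finger pad.
Only numpy, scipy, OpenCV 4.12 (cv2) and the standard library are available. Lean on these libraries where they do the work, as an engineer would, in place of code of your own. Each camera call takes 0.05 s, during which the arm holds its last target. There are 200 camera calls.

## Working session

There is one attempt and no reset: what is moved stays moved. The work goes in short steps, Python scripts to look and compute and a tool call to move; the robot and the scene stay as the last step left them, time stands still between calls to the robot, and variables do not carry over. Pictures are saved under pics/ and viewed, at most 10 in all, crops included, and the job is handed in when it is done.

Besides the shell and the picture viewer there is one more tool, called after "Request:" as a command line: name --pt "numbers of a row" for each row, then --argument value for the rest. servo_tool: Moves the arm, as the interface text tells. Its arguments: {"type":"object","properties":{"commands":{"type":"array"},"squeeze":{"type":"number"}},"required":["commands"]}

```bash
mkdir -p pics; cat > h.py <<'E'
import numpy as np, cv2
from rig import robot, capture, camera_params
def RT(p):
    return cv2.Rodrigues(np.array(p["rvec"],float))[0], np.array(p["tvec"],float).ravel()
def ray(p,uv,z):
    R,t=RT(p); uv=np.atleast_2d(np.array(uv,float))
    d=np.c_[(uv[:,0]-p["cx"])/p["fx"],(uv[:,1]-p["cy"])/p["fy"],np.ones(len(uv))]@R
    o=-R.T@t
    return o+d*((z-o[2])/d[:,2])[:,None]
def cloud(p,D):
    R,t=RT(p); v,u=np.mgrid[:D.shape[0],:D.shape[1]]
    c=np.dstack([(u-p["cx"])/p["fx"]*D,(v-p["cy"])/p["fy"]*D,D])
    return (c-t)@R
def proj(p,X):
    R,t=RT(p); c=np.atleast_2d(X)@R.T+t
    return np.c_[c[:,0]/c[:,2]*p["fx"]+p["cx"],c[:,1]/c[:,2]*p["fy"]+p["cy"]]
E
python3 - <<'E'
from h import *
s=robot.sense(); print({k:np.round(v,3) for k,v in s.items()})
for n in ("top","scene"):
    p=camera_params(n); I,D=capture(n); np.savez(f"{n}0.npz",I=I,D=D); cv2.imwrite(f"pics/{n}0.png",I)
    R,t=RT(p); print(n,p["fx"],-R.T@t,R.T[:,2])
E
```

```text
{'time': np.float64(0.0), 'joints': array([-1.296,  0.343,  1.525, -0.   ,  1.275, -0.146]), 'qvel': array([-0.   ,  0.001,  0.001,  0.001, -0.003,  0.001]), 'effort': array([-1.0000e-03, -4.3124e+01, -2.4421e+01,  7.2000e-02,  5.6000e-02,
       -0.0000e+00]), 'ee_pos': array([ 0.214, -0.479,  0.243]), 'eef_rot': array([-0.001,  0.978,  0.209, -0.   ]), 'wrist_force': array([-0.856, -0.196,  0.268]), 'torque': array([ 0.043,  0.016, -0.056]), 'finger_force': np.float64(0.0), 'grip_width': np.float64(1.001)}
top 355.0426063538565 [0.41695417 0.17673424 1.25948627] [ 0.1160946  -0.02307744 -0.99297003]
scene 432.1874382471677 [-0.33776153  1.08597691  1.48782163] [ 0.46653077 -0.48384828 -0.74043222]
```

View pics/top0.png

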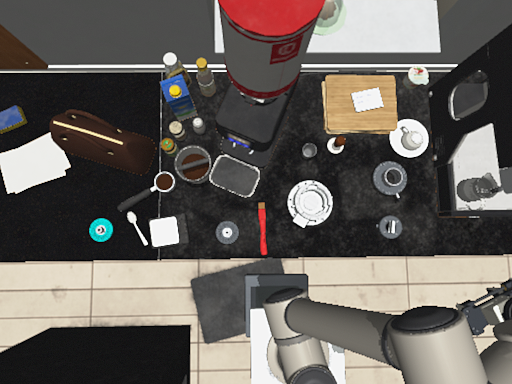

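View pics/scene0.png

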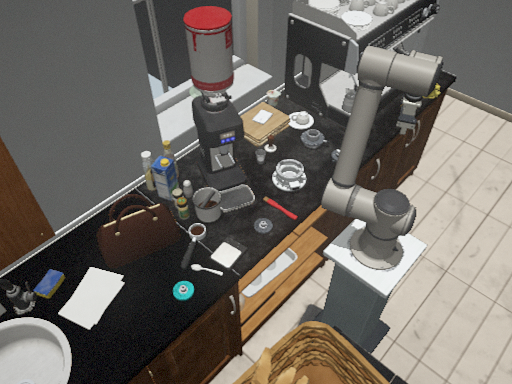

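The top view shows the chamber at (311,203), a bottom burr at (227,232), brush at (263,228), tamper (337,145) and glass (309,150). Dark objects at (390,178) and (390,226) should be the collar and top burr. The turquoise decoy is at (101,230).

```bash
python3 - <<'E'
from h import *
z=np.load("top0.npz"); I,D=z["I"],z["D"]; p=camera_params("top")
cv2.imwrite("pics/crop0.png",cv2.resize(I[140:250,280:420],None,fx=5.4,fy=5.4,interpolation=cv2.INTER_CUBIC))
P=cloud(p,D)
for n,uv in dict(cham=(311,203),bb=(227,232),col=(390,178),tb=(390,226)).items():
    u,v=uv; print(n,np.round(P[v,u],3), np.round(ray(p,uv,0.03),3))
def blob(cu,cv_,r,z0,z1):
    m=(P[...,2]>z0)&(P[...,2]<z1); yy,xx=np.mgrid[:384,:512]; m&=(np.hypot(xx-cu,yy-cv_)<r)
    q=P[m]; 
    if len(q)<5: return len(q)
    (c,r)=cv2.minEnclosingCircle(q[:,:2].astype(np.float32)); return len(q),np.round(c,4),round(r,4),np.round(q.mean(0),4)
print("bb disc",blob(227,232,20,.008,.02),"hub",blob(227,232,20,.024,.04))
print("tb",blob(390,226,22,.015,.03),"bridge",blob(390,226,22,.036,.05))
print("col fl",blob(390,178,28,.026,.037),"neck",blob(390,178,28,.055,.07))
print("ch rim",blob(311,203,32,.066,.082),"fl",blob(311,203,34,.003,.02))
E
```

```text
cham [ 0.51  -0.058  0.024] [[ 0.51  -0.057  0.03 ]]
bb [0.413 0.236 0.029] [[0.413 0.236 0.03 ]]
col [ 0.6   -0.355 -0.006] [[ 0.595 -0.339  0.03 ]]
tb [ 0.426 -0.33   0.028] [[ 0.426 -0.33   0.03 ]]
bb disc (345, array([0.4113, 0.2361]), 0.04, array([0.4113, 0.2364, 0.012 ])) hub (30, array([0.4114, 0.236 ]), 0.0109, array([0.4113, 0.236 , 0.0288]))
tb (333, array([ 0.4217, -0.3353]), 0.0413, array([ 0.4227, -0.3342,  0.021 ])) bridge (41, array([ 0.4227, -0.3348]), 0.0211, array([ 0.4234, -0.3348,  0.0429]))
col fl (624, array([ 0.5806, -0.343 ]), 0.0741, array([ 0.5904, -0.3356,  0.0311])) neck (81, array([ 0.5947, -0.339 ]), 0.0319, array([ 0.595 , -0.3411,  0.06  ]))
ch rim (347, array([ 0.5123, -0.0576]), 0.0624, array([ 0.5111, -0.0566,  0.072 ])) fl (790, array([ 0.512 , -0.0629]), 0.1211, array([ 0.5138, -0.0512,  0.0108]))
```

View pics/crop0.png

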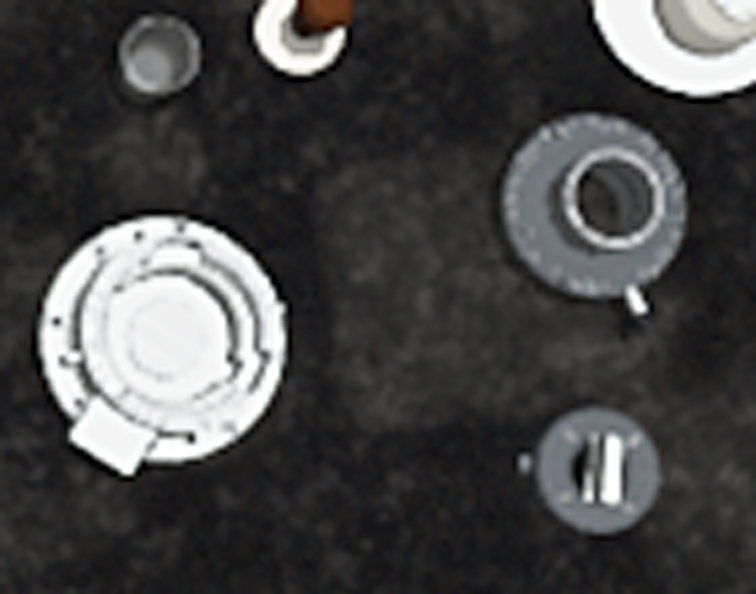

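The crop shows the chamber's chute to lower left (115,437), the collar's lever to lower right (637,300), and the top burr's bridge close to vertical (605,468). Depth gives good centres, so I'll compute yaws and the first move.

```bash
cat >> h.py <<'E'
def heading():
    w,x,y,z=robot.sense()["eef_rot"]
    return np.arctan2(2*(x*y+w*z),1-2*(y*y+z*z))
def shift(to,frm=None,phi=None):
    """cm in tool axes (tool down), from frm (default measured TCP) to world point"""
    frm=np.array(robot.sense()["ee_pos"] if frm is None else frm); phi=heading() if phi is None else phi
    d=(np.array(to)-frm)*100; c,s=np.cos(phi),np.sin(phi)
    return np.round([d[0]*c+d[1]*s, d[0]*s-d[1]*c, -d[2]],2)
E
python3 - <<'E'
from h import *
z=np.load("top0.npz"); I,D=z["I"],z["D"]; p=camera_params("top"); P=cloud(p,D)
def pts(c,r0,r1,z0,z1):
    r=np.hypot(P[...,0]-c[0],P[...,1]-c[1]); return P[(r>r0)&(r<r1)&(P[...,2]>z0)&(P[...,2]<z1)]
b=pts((.4227,-.3348),0,.03,.036,.05); pc=cv2.PCACompute(b[:,:2].astype(np.float32),None)[1][0]; print("bridge heading",np.arctan2(pc[1],pc[0]),len(b))
c=(.595,-.3395); l=pts(c,.064,.1,.01,.05); d=l.mean(0)[:2]-c; print("lever",len(l),l.mean(0),np.arctan2(d[1],d[0]))
c=(.5123,-.0576); l=pts(c,.084,.12,.01,.08); d=l.mean(0)[:2]-c; print("chute",len(l),l.mean(0),np.arctan2(d[1],d[0]))
for nm,c in dict(jug=(.58,-.34)).items():
    q=pts(c,.1,.2,.05,.4); print(nm,len(q),q.max(0) if len(q) else "")
pw=camera_params("wrist"); R,t=RT(pw); s=robot.sense()
print("wrist cam rel TCP (tool)",shift(-R.T@t),"axis",R.T[:,2],"x",R.T[:,0],pw["fx"],"phi",heading())
a=np.array([.46,-.03,.26]); print(shift(a), shift([.4113,.236,.12],a))
E
```

```text
bridge heading -0.11797671 41
lever 22 [ 0.52176051 -0.36583262  0.03014868] -2.7964431950722677
chute 45 [ 0.43833379 -0.00919158  0.04126455] 2.5620838242944237
jug 3568 [ 0.77954723 -0.263619    0.39994318]
wrist cam rel TCP (tool) [  6.89   0.   -14.05] axis [-0.23530643 -0.10337534 -0.966408  ] x [ 0.40893889 -0.91255968 -0.00195547] 329.98951316033936 phi 0.4208479541145451
[ 40.75 -30.93  -1.69] [  6.42 -26.27  14.  ]
```

Request:
servo_tool --pt "2.88 -1.77 -0.1 0 9.18" --pt "2.88 -1.77 -0.1 0 9.18" --pt "2.88 -1.77 -0.1 0 9.18" --pt "2.88 -1.77 -0.1 0 9.18" --pt "2.88 -1.77 -0.1 0 9.18" --pt "2.88 -1.77 -0.1 0 9.18" --pt "2.88 -1.77 -0.1 0 9.18" --pt "2.88 -1.77 -0.1 0 9.18" --pt "2.88 -1.77 -0.1 0 9.18" --pt "2.88 -1.77 -0.1 0 9.18" --pt "2.88 -1.77 -0.1 0 8" --pt "2.88 -1.77 -0.1 0 7" --pt "2.88 -1.77 -0.1 0 6" --pt "2.88 -1.77 -0.1 0 5" --pt "2.88 -1.77 -0.1 0 4" --pt "0 0 0 0 3.8" --pt "0 0 0 0 3.8"

```text
time: 1.52
ee_pos: [0.5006, -0.059, 0.2581]
eef_rot: [-0.0, 0.978, 0.21, -0.001]
wrist_force: [0.6, -0.1, 0.2]
grip_width: 0.537
finger_force: 0.0
```

```bash
python3 - <<'E'
from h import *
p=camera_params("wrist"); I,D=capture("wrist"); np.savez("w1.npz",I=I,D=D,**{k:np.array(v) for k,v in p.items()}); 
cv2.imwrite("pics/w1.png",I)
P=cloud(p,D); c0=np.array([.5123,-.0576])
for it in range(2):
    r=np.hypot(P[...,0]-c0[0],P[...,1]-c0[1])
    q=P[(r<.07)&(abs(P[...,2]-.074)<.003)]; (c,rad)=cv2.minEnclosingCircle(q[:,:2].astype(np.float32))
    print("rim",len(q),c,rad,q[:,2].mean())
    c0=np.array(c)
# land/gap & keyway scan: height by angle at radius
import itertools
th=np.degrees(np.arctan2(P[...,1]-c0[1],P[...,0]-c0[0])); r=np.hypot(P[...,0]-c0[0],P[...,1]-c0[1])
for a in range(-180,180,10):
    s=(th>=a)&(th<a+10)
    f=lambda r0,r1:(lambda z:np.round(np.median(z)*1000,0) if len(z) else -1)(P[...,2][s&(r>r0)&(r<r1)])
    print(a+5,f(.0425,.0455),f(.0495,.053),f(.054,.06))
E
```

```text
rim 3544 (0.5138534307479858, -0.0567547045648098) 0.0620153546333313 0.07285717068826446
rim 3544 (0.5138534307479858, -0.0567547045648098) 0.0620153546333313 0.07285717068826446
-175 45.0 72.0 73.0
-165 45.0 72.0 73.0
-155 45.0 72.0 73.0
-145 45.0 72.0 73.0
-135 43.0 48.0 65.0
-125 12.0 47.0 61.0
-115 11.0 47.0 61.0
-105 45.0 48.0 72.0
-95 45.0 73.0 73.0
-85 45.0 72.0 73.0
-75 45.0 73.0 73.0
-65 45.0 73.0 73.0
-55 344.0 330.0 323.0
-45 341.0 330.0 326.0
-35 327.0 323.0 74.0
-25 45.0 73.0 73.0
-15 45.0 48.0 72.0
-5 45.0 48.0 70.0
5 46.0 47.0 71.0
15 45.0 48.0 72.0
25 45.0 73.0 399.0
35 45.0 73.0 73.0
45 45.0 73.0 73.0
55 12.0 73.0 73.0
65 12.0 73.0 73.0
75 45.0 73.0 73.0
85 328.0 325.0 322.0
95 346.0 331.0 330.0
105 330.0 330.0 330.0
115 259.0 47.0 60.0
125 45.0 47.0 61.0
135 45.0 49.0 67.0
145 45.0 73.0 73.0
155 45.0 72.0 73.0
165 45.0 72.0 73.0
175 45.0 72.0 73.0
```

View pics/w1.png

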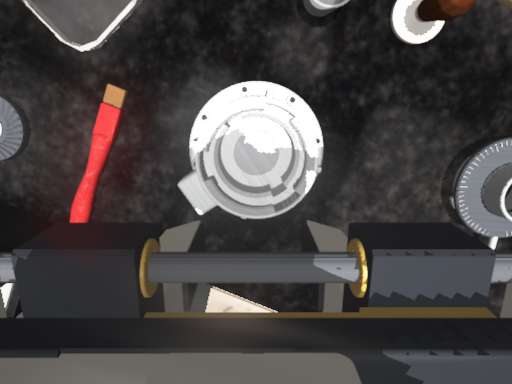

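The wrist view shows the chamber at (257,148), chute at lower left (198,195), brush at (100,150), and thread notches at about world 0°, ±120°.

```bash
cat >> h.py <<'E'
def ang(P,c,r0,r1,z0,z1,lo,hi):
    a=np.degrees(np.arctan2(P[...,1]-c[1],P[...,0]-c[0])); a=np.where(a<lo,a+360,a)
    r=np.hypot(P[...,0]-c[0],P[...,1]-c[1]); m=(r>r0)&(r<r1)&(P[...,2]>z0)&(P[...,2]<z1)&(a>=lo)&(a<hi)
    return m.sum(), np.round(np.percentile(a[m],[2,50,98]),1), np.round((np.percentile(a[m],2)+np.percentile(a[m],98))/2,1)
E
python3 - <<'E'
from h import *
z=np.load("w1.npz"); P=cloud(z,z["D"])
for c in ((.5139,-.0568),):
    for n,lo,hi in (("g-120",-160,-85),("g0",-33,50)): print(n,ang(P,c,.0500,.0535,.03,.062,lo,hi))
    for n,lo,hi in (("k-120",-150,-90),("k60",30,85)): print(n,ang(P,c,.0435,.0465,0,.035,lo,hi), ang(P,c,.0435,.0465,0,.042,lo,hi))
print(shift([.4113,.236,.16]), heading())
E
```

```text
g-120 (np.int64(153), array([-158.7, -128.9,  -87.3]), np.float64(-123.0))
g0 (np.int64(102), array([-17.6,  -1.6,  14.7]), np.float64(-1.5))
k-120 (np.int64(35), array([-133.3, -124. , -114. ]), np.float64(-123.7)) (np.int64(37), array([-133.6, -124.6, -114.1]), np.float64(-123.9))
k60 (np.int64(41), array([50. , 60.4, 68.7]), np.float64(59.3)) (np.int64(43), array([50. , 61.3, 68.7]), np.float64(59.4))
[  4.04 -30.64   9.82] 0.4224421715828867
```

Request:
servo_tool --pt "0.4 -3.06 0.98 0 3.8" --pt "0.4 -3.06 0.98 0 3.8" --pt "0.4 -3.06 0.98 0 3.8" --pt "0.4 -3.06 0.98 0 3.8" --pt "0.4 -3.06 0.98 0 3.8" --pt "0.4 -3.06 0.98 0 3.8" --pt "0.4 -3.06 0.98 0 3.8" --pt "0.4 -3.06 0.98 0 3.8" --pt "0.4 -3.06 0.98 0 3.8" --pt "0.4 -3.06 0.98 0 3.8" --pt "0 0 0 0 3.8" --pt "0 0 0 0 3.8"

```text
time: 2.57
ee_pos: [0.4112, 0.235, 0.1601]
eef_rot: [0.0, 0.978, 0.21, -0.001]
wrist_force: [0.3, -0.4, 0.4]
grip_width: 0.414
finger_force: 0.0
```

```bash
python3 - <<'E'
from h import *
p=camera_params("wrist"); I,D=capture("wrist"); P=cloud(p,D); r=np.hypot(P[...,0]-.4113,P[...,1]-.236)
for z0,z1,R in ((.008,.02,.05),(.025,.034,.02)):
    q=P[(r<R)&(P[...,2]>z0)&(P[...,2]<z1)]; print(len(q), len(q) and cv2.minEnclosingCircle(q[:,:2].astype(np.float32)))
s=robot.sense();print(s["ee_pos"],shift([.4113,.236,.031]))
E
```

```text
5436 ((0.4125395119190216, 0.2373070865869522), 0.04009591042995453)
524 ((0.4127826690673828, 0.23711396753787994), 0.011200138367712498)
[0.41184651 0.2343436  0.16059601] [ 0.02 -0.17 12.96]
```

Request:
servo_tool --pt "0.05 -0.1 3.5 0 3.8" --pt "0.05 -0.1 3.5 0 3.8" --pt "0 0 3 0 3.8" --pt "0 0 2 0 3.8" --pt "0 0 0.9 0 3.8" --pt "0 0 0 0 3.0" --pt "0 0 0 0 1.5" --pt "0 0 0 0 1.5" --pt "0 0 0 0 1.5" --pt "0 0 0 0 1.5" --pt "0 0 0 0 1.5" --squeeze 20

```text
time: 3.53
ee_pos: [0.413, 0.2373, 0.0327]
eef_rot: [0.0, 0.978, 0.209, 0.001]
wrist_force: [1.2, -3.3, 6.2]
grip_width: 0.225
finger_force: 20.0
```

Request:
servo_tool --pt "0 0 -2 0 1.5" --pt "0 0 -3.5 0 1.5" --pt "0 0 -3.5 0 1.5" --pt "0 0 -3.5 0 1.5" --pt "-0.29 3.1 0 0 1.5" --pt "-0.29 3.1 0 0 1.5" --pt "-0.29 3.1 0 0 1.5" --pt "-0.29 3.1 0 0 1.5" --pt "-0.29 3.1 0 0 1.5" --pt "-0.29 3.1 0 0 1.5" --pt "-0.29 3.1 0 0 1.5" --pt "-0.29 3.1 0 0 1.5" --pt "-0.29 3.1 0 0 1.5" --pt "-0.29 3.1 0 0 1.5" --pt "0 0 0 0 1.5" --pt "0 0 0 0 1.5"

```text
time: 4.87
ee_pos: [0.512, -0.0584, 0.1563]
eef_rot: [-0.0, 0.978, 0.208, -0.0]
wrist_force: [0.4, 1.1, -2.2]
grip_width: 0.22
finger_force: 20.0
```

```bash
python3 - <<'E'
from h import *
s=robot.sense();p=camera_params("wrist"); I,D=capture("wrist"); cv2.imwrite("pics/w2.png",I);P=cloud(p,D); e=s["ee_pos"]; print(e,s["grip_width"])
zb=e[2]-.0327
for z0,z1,R,c in ((zb+.008,zb+.02,.05,e),(.070,.078,.07,(.5139,-.0568)),(.004,.018,.09,(.5139,-.0568))):
    r=np.hypot(P[...,0]-c[0],P[...,1]-c[1])
    q=P[(r<R)&(P[...,2]>z0)&(P[...,2]<z1)]; print(len(q), len(q) and (cv2.minEnclosingCircle(q[:,:2].astype(np.float32)),q.mean(0)))
    if len(q)>20:  # least-squares circle on outermost points by angle
        m=np.array(cv2.minEnclosingCircle(q[:,:2].astype(np.float32))[0]); d=q[:,:2]-m; rr=np.hypot(*d.T); o=q[rr>rr.max()-.003][:,:2]
        A=np.c_[2*o,np.ones(len(o))]; x=np.linalg.lstsq(A,(o**2).sum(1),rcond=None)[0]; print(" fit",x[:2],np.sqrt(x[2]+x[:2]@x[:2]))
E
```

```text
[ 0.51197567 -0.05841633  0.15633255] 0.2198292701806507
7900 (((0.5115482211112976, -0.05867725610733032), 0.04026271775364876), array([ 0.52598346, -0.05216261,  0.1355322 ]))
 fit [ 0.51191906 -0.05846391] 0.038436336075432474
4645 (((0.5136759281158447, -0.05673744156956673), 0.06218120828270912), array([ 0.54300538, -0.04424733,  0.07272746]))
 fit [ 0.51372163 -0.05666856] 0.06050567599014444
5620 (((0.5143741369247437, -0.05665021017193794), 0.07966297119855881), array([ 0.55441474, -0.03889409,  0.01165222]))
 fit [ 0.5142765  -0.05661374] 0.07803133373571831
```

View pics/w2.png

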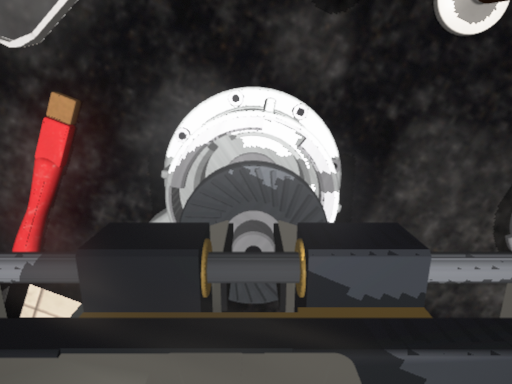

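The picture shows the burr in hand (disc at (252,235)) over the chamber mouth (253,165); measured offset ~2.8 mm, which I'll correct while lowering.

Request:
servo_tool --pt "0.27 -0.09 2 0 1.5" --pt "0 0 2 0 1.5" --pt "0 0 1.5 0 1.5" --pt "0 0 1.2 0 1.5" --pt "0 0 1 0 1.5" --pt "0 0 0.8 0 1.5" --pt "0 0 0.6 0 1.5" --pt "0 0 0.6 0 1.5" --pt "0 0 0.2 0 1.5" --pt "0 0 0 0 1.5"

```text
time: 5.75
ee_pos: [0.5143, -0.0558, 0.0577]
eef_rot: [0.001, 0.978, 0.209, 0.0]
wrist_force: [-1.1, -5.7, -0.9]
grip_width: 0.225
finger_force: 19.7
```

Request:
servo_tool --pt "0 0 0.2 0 1.5" --pt "0 0 0.05 0 1.5" --pt "0 0 0 0 3.2" --pt "0 0 0 0 3.2" --pt "0 0 0 0 3.2" --pt "0 0 0 0 3.2"

```text
time: 6.25
ee_pos: [0.5142, -0.055, 0.0553]
eef_rot: [-0.0, 0.978, 0.209, 0.0]
wrist_force: [-0.1, -0.0, 0.3]
grip_width: 0.344
finger_force: 0.0
```

Request:
servo_tool --pt "0 0 -2 0 3.2" --pt "0 0 -3.5 0 3.2" --pt "0 0 -4 0 3.2" --pt "0 0 -4 0 3.2" --pt "0 0 -3 0 3.2" --pt "0 0 0 0 3.2"

```text
time: 6.75
ee_pos: [0.5171, -0.0558, 0.2268]
eef_rot: [0.003, 0.978, 0.209, 0.005]
wrist_force: [1.3, 0.1, 0.2]
grip_width: 0.348
finger_force: 0.0
```

```bash
python3 - <<'E'
from h import *
p=camera_params("wrist"); I,D=capture("wrist"); np.savez("w3.npz",I=I,D=D,**{k:np.array(v) for k,v in p.items()})
P=cloud(p,D); r=np.hypot(P[...,0]-.5138,P[...,1]+.0567)
for z0,z1,R in ((.028,.038,.0415),(.047,.056,.02),(.07,.078,.07)):
    q=P[(r<R)&(P[...,2]>z0)&(P[...,2]<z1)]; print(len(q), len(q) and (cv2.minEnclosingCircle(q[:,:2].astype(np.float32)),np.median(q[:,2])))
q=P[(r<.036)&(r>.015)&(P[...,2]<.05)]; A=np.c_[q[:,:2],np.ones(len(q))]; print("tilt",np.linalg.lstsq(A,q[:,2],rcond=None)[0])
c=(.5138,-.0567)
for n,lo,hi in (("g-120",-145,-95),("g0",-33,50),("g120",95,145)): 
    try: print(n,ang(P,c,.0505,.0535,.03,.062,lo,hi))
    except Exception as e: print(n,e)
for n,lo,hi in (("k-120",-150,-90),("k60",30,85)): 
    try: print(n,ang(P,c,.0435,.0465,0,.04,lo,hi))
    except Exception as e: print(n,e)
print(shift([.424,-.334,.2]),robot.sense()["ee_pos"])
E
```

```text
4110 (((0.5136765241622925, -0.05484384298324585), 0.041112128645181656), np.float64(0.03387139185010335))
390 (((0.5147511959075928, -0.055426936596632004), 0.011087999679148197), np.float64(0.051388061401399565))
4065 (((0.5136645436286926, -0.05667576566338539), 0.06217799335718155), np.float64(0.07278058053529508))
tilt [0.00042001 0.00210547 0.03385248]
g-120 (np.int64(99), array([-143.5, -123.6,  -99.4]), np.float64(-121.5))
g0 (np.int64(100), array([-18.3,  -2.2,  14. ]), np.float64(-2.2))
g120 (np.int64(82), array([105.8, 124.6, 142.5]), np.float64(124.1))
k-120 (np.int64(34), array([-133.5, -124.6, -113.5]), np.float64(-123.5))
k60 (np.int64(45), array([51.3, 62.8, 68.7]), np.float64(60.0))
[-19.77  21.66   2.36] [ 0.51585619 -0.05554698  0.22359707]
```

Request:
servo_tool --pt "-1.98 2.17 0.24 0 3.2" --pt "-1.98 2.17 0.24 0 3.2" --pt "-1.98 2.17 0.24 0 3.2" --pt "-1.98 2.17 0.24 0 3.2" --pt "-1.98 2.17 0.24 0 3.2" --pt "-1.98 2.17 0.24 0 3.2" --pt "-1.98 2.17 0.24 0 3.2" --pt "-1.98 2.17 0.24 0 3.2" --pt "-1.98 2.17 0.24 0 3.2" --pt "-1.98 2.17 0.24 0 3.2" --pt "0 0 0 0.108 3.2" --pt "0 0 0 0.108 3.2" --pt "0 0 0 0.108 3.2" --pt "0 0 0 0.108 3.2" --pt "0 0 0 0.108 3.2" --pt "0 0 0 0 3.2" --pt "0 0 0 0 3.2"

```text
time: 8.22
ee_pos: [0.4218, -0.3338, 0.195]
eef_rot: [-0.001, 0.998, -0.058, -0.001]
wrist_force: [0.2, -0.7, 1.3]
grip_width: 0.349
finger_force: 0.0
```

```bash
python3 - <<'E'
from h import *
s=robot.sense();p=camera_params("wrist"); I,D=capture("wrist"); cv2.imwrite("pics/w4.png",I);P=cloud(p,D); r=np.hypot(P[...,0]-.424,P[...,1]+.334)
q=P[(r<.05)&(P[...,2]>.017)&(P[...,2]<.03)]; print(len(q),cv2.minEnclosingCircle(q[:,:2].astype(np.float32)))
b=P[(r<.03)&(P[...,2]>.039)&(P[...,2]<.05)]; R=cv2.minAreaRect(b[:,:2].astype(np.float32)*1000); bx=cv2.boxPoints(R); 
e=max((bx[1]-bx[0],bx[2]-bx[1]),key=np.linalg.norm); h=np.arctan(e[1]/e[0]); print(len(b),R,"bridge",h)
print(s["ee_pos"],heading(),shift([.424,-.334,.044]),shift([R[0][0]/1000,R[0][1]/1000,.044]))
E
```

```text
4208 ((0.42399126291275024, -0.33498984575271606), 0.04035785421729088)
500 ((424.1477966308594, -335.50421142578125), (9.246760368347168, 41.9241943359375), 83.3466567993164) bridge -0.116122834
[ 0.42176015 -0.3338242   0.19496341] -0.11568572693356391 [ 0.21 -0.02 15.12] [ 0.25  0.13 15.12]
```

Request:
servo_tool --pt "0.22 0.1 3.5 0 3.2" --pt "0 0 4 0 3.2" --pt "0 0 3.5 0 3.2" --pt "0 0 2.5 0 3.2" --pt "0 0 1.7 0 3.2" --pt "0 0 0 0 3.0" --pt "0 0 0 0 0.5" --pt "0 0 0 0 0.5" --pt "0 0 0 0 0.5" --pt "0 0 0 0 0.5" --pt "0 0 0 0 0.5" --squeeze 30

```text
time: 9.18
ee_pos: [0.4247, -0.336, 0.0455]
eef_rot: [0.001, 0.998, -0.059, 0.001]
wrist_force: [-0.5, 1.6, 6.0]
grip_width: 0.106
finger_force: 30.0
```

Request:
servo_tool --pt "0 0 -2 0 0.5" --pt "0 0 -3.5 0 0.5" --pt "0 0 -4 0 0.5" --pt "0 0 -4 0 0.5" --pt "0.57 -2.87 0 0 0.5" --pt "0.57 -2.87 0 0 0.5" --pt "0.57 -2.87 0 0 0.5" --pt "0.57 -2.87 0 0 0.5" --pt "0.57 -2.87 0 0 0.5" --pt "0.57 -2.87 0 0 0.5" --pt "0.57 -2.87 0 0 0.5" --pt "0.57 -2.87 0 0 0.5" --pt "0.57 -2.87 0 0 0.5" --pt "0.57 -2.87 0 0 0.5" --pt "0 0 0 0.114 0.5" --pt "0 0 0 0.114 0.5" --pt "0 0 0 0.114 0.5" --pt "0 0 0 0.114 0.5" --pt "0 0 0 0 0.5" --pt "0 0 0 0 0.5"

```text
time: 10.85
ee_pos: [0.5146, -0.0574, 0.1792]
eef_rot: [0.0, 0.959, -0.282, -0.0]
wrist_force: [-0.3, 0.3, -2.6]
grip_width: 0.108
finger_force: 30.0
```

```bash
python3 - <<'E'
from h import *
s=robot.sense();p=camera_params("wrist"); I,D=capture("wrist"); cv2.imwrite("pics/w5.png",I);P=cloud(p,D); e=s["ee_pos"]; print(e,s["grip_width"],heading())
np.savez("w5.npz",I=I,D=D,**{k:np.array(v) for k,v in p.items()})
zb=e[2]-.0445; print("zb",zb)
r=np.hypot(P[...,0]-e[0],P[...,1]-e[1])
q=P[(r<.055)&(P[...,2]>zb+.017)&(P[...,2]<zb+.027)]; print("ring",len(q),cv2.minEnclosingCircle(q[:,:2].astype(np.float32)),np.median(q[:,2]))
A=np.c_[q[:,:2]-e[:2],np.ones(len(q))]; print("tilt",np.linalg.lstsq(A,q[:,2],rcond=None)[0])
r=np.hypot(P[...,0]-.5138,P[...,1]+.0567); q=P[(r<.07)&(abs(P[...,2]-.073)<.004)]; print("rim",len(q),cv2.minEnclosingCircle(q[:,:2].astype(np.float32)))
E
```

```text
[ 0.51464221 -0.05738498  0.17919476] 0.10770511580054745 -0.5715516985974185
zb 0.13469476123847057
ring 6078 ((0.5137643218040466, -0.056852154433727264), 0.040233004838228226) 0.15501216150274064
tilt [-0.00394173  0.00241552  0.15512895]
rim 3681 ((0.5134634375572205, -0.05697723850607872), 0.0620671845972538)
```

View pics/w5.png

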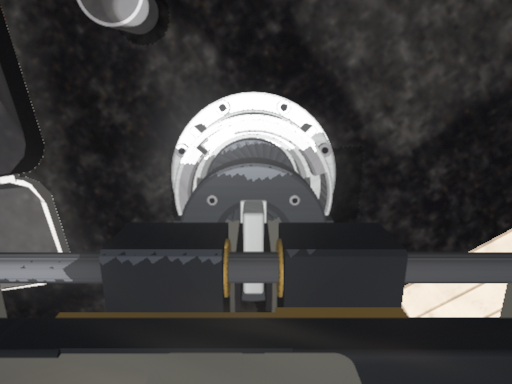

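The burr's ring is centred on the chamber. The flange bolts at (222,107)/(284,107) lie symmetric about the tool axis, so the yaw is right too. Lowering.

Request:
servo_tool --pt "0 0 2 0 0.5" --pt "0 0 2 0 0.5" --pt "0 0 1.5 0 0.5" --pt "0 0 1.2 0 0.5" --pt "0 0 0.8 0 0.5" --pt "0 0 0.6 0 0.5" --pt "0 0 0.5 0 0.5" --pt "0 0 0.5 0 0.5" --pt "0 0 0 0 0.5"

```text
time: 11.65
ee_pos: [0.5147, -0.0574, 0.0877]
eef_rot: [0.0, 0.959, -0.283, -0.0]
wrist_force: [-1.0, 0.2, -2.6]
grip_width: 0.106
finger_force: 30.0
```

Request:
servo_tool --pt "0 0 0.3 0 0.5" --pt "0 0 0.3 0 0.5" --pt "0 0 0.15 0 0.5" --pt "0 0 0 0 0.5"

```text
time: 11.98
ee_pos: [0.5148, -0.0574, 0.0805]
eef_rot: [0.0, 0.959, -0.284, -0.0]
wrist_force: [-0.0, 0.2, -3.1]
grip_width: 0.107
finger_force: 30.0
```

Request:
servo_tool --pt "0 0 0.1 0 0.5" --pt "0 0 0 0 2.6" --pt "0 0 0 0 2.6" --pt "0 0 0 0 2.6" --pt "0 0 0 0 2.6" --pt "0 0 -1.5 0 2.6" --pt "0 0 -3.5 0 2.6" --pt "0 0 -4 0 2.6" --pt "0 0 -4 0 2.6" --pt "0 0 -2 0 2.6" --pt "0 0 0 0 4" --pt "0 0 0 0 6"

```text
time: 12.98
ee_pos: [0.5154, -0.0575, 0.2309]
eef_rot: [-0.0, 0.959, -0.284, 0.002]
wrist_force: [-0.1, -0.5, -1.3]
grip_width: 0.383
finger_force: 0.0
```

```bash
python3 - <<'E'
from h import *
s=robot.sense();p=camera_params("wrist"); I,D=capture("wrist"); P=cloud(p,D); np.savez("w6.npz",I=I,D=D,**{k:np.array(v) for k,v in p.items()})
cv2.imwrite("pics/w6.png",cv2.resize(I[40:260,130:380],None,fx=2.4,fy=2.4))
c=(.5138,-.0568); r=np.hypot(P[...,0]-c[0],P[...,1]-c[1])
q=P[(r<.042)&(P[...,2]>.05)&(P[...,2]<.062)]; print("ring",len(q),cv2.minEnclosingCircle(q[:,:2].astype(np.float32)),np.median(q[:,2]))
q2=P[(r<.037)&(r>.02)&(P[...,2]>.05)&(P[...,2]<.062)];A=np.c_[q2[:,:2],np.ones(len(q2))]; print("tilt",np.linalg.lstsq(A,q2[:,2],rcond=None)[0])
b=P[(r<.03)&(P[...,2]>.072)&(P[...,2]<.084)]; R=cv2.minAreaRect(b[:,:2].astype(np.float32)*1000); print(R,np.median(b[:,2]))
q=P[(r<.07)&(r>.045)&(abs(P[...,2]-.073)<.004)]; print("rim",cv2.minEnclosingCircle(q[:,:2].astype(np.float32)))
print(s["ee_pos"],heading(),s["joints"])
E
```

```text
ring 4211 ((0.514035701751709, -0.05724714323878288), 0.04008503258228302) 0.05538563139618902
tilt [-0.0008304   0.00022846  0.05598609]
((514.1041870117188, -57.549591064453125), (9.326696395874023, 41.977630615234375), 57.04689025878906) 0.07726117945763689
rim ((0.5131990313529968, -0.05683649331331253), 0.062248196452856064)
[ 0.51536526 -0.0575077   0.23093288] -0.5751674233742063 [-2.58956663e-01  3.39339685e-01  1.56501653e+00 -6.88762776e-05
  1.23405159e+00  1.88701526e+00]
```

View pics/w6.png

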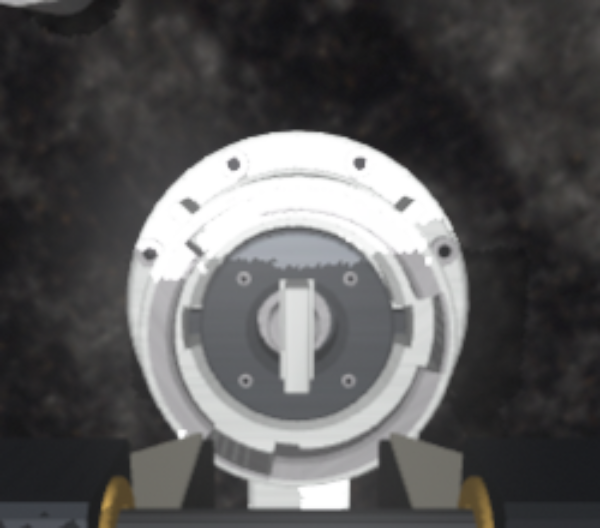

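The top burr is seated: ring top is level at 55.5 mm, keys at (192,325) and (402,325) sit in the keyways, and the bridge points along the chamber's x. Gaps show at right (430,320), lower left (240,455) and upper left (195,240).

```bash
python3 - <<'E'
from h import *
z=np.load("w6.npz"); P=cloud(z,z["D"]); c=(.5133,-.0568)
a=np.degrees(np.arctan2(P[...,1]-c[1],P[...,0]-c[0]))%360; r=np.hypot(P[...,0]-c[0],P[...,1]-c[1]); 
for r0,r1 in ((.0505,.053),(.0515,.054)):
  m=(r>r0)&(r<r1)&(P[...,2]<.08)
  h=[(k,np.median(P[...,2][m&(a>=k)&(a<k+3)])) for k in range(0,360,3) if (m&(a>=k)&(a<k+3)).sum()>1]
  print("low:",[k for k,v in h if v<.064],"unseen:",[k for k in range(0,360,3) if k not in dict(h)])
z=np.load("top0.npz"); p=camera_params("top"); Q=cloud(p,z["D"]); rr=np.hypot(Q[...,0]-.596,Q[...,1]+.3385)
q=Q[(rr>.062)&(rr<.15)&(Q[...,2]>.05)]; print(len(q), q[::max(1,len(q)//12)].round(3))
print(shift([.596,-.3385,.17],phi=1.6))
E
```

```text
low: [0, 3, 6, 9, 12, 75, 93, 99, 102, 105, 108, 111, 114, 117, 120, 123, 126, 129, 132, 141, 159, 165, 168, 183, 186, 192, 219, 225, 228, 231, 234, 237, 240, 243, 246, 249, 345, 348, 351, 354, 357] unseen: [252]
low: [0, 3, 6, 9, 12, 84, 99, 102, 105, 108, 111, 114, 117, 120, 123, 126, 129, 132, 156, 162, 168, 177, 183, 186, 192, 198, 204, 210, 222, 225, 228, 231, 234, 237, 240, 243, 246, 345, 348, 351, 354, 357] unseen: [249, 252]
33 [[ 0.723 -0.415  0.062]
 [ 0.722 -0.416  0.052]
 [ 0.72  -0.419  0.06 ]
 [ 0.718 -0.417  0.056]
 [ 0.717 -0.424  0.058]
 [ 0.714 -0.425  0.054]
 [ 0.711 -0.419  0.052]
 [ 0.712 -0.427  0.05 ]
 [ 0.71  -0.431  0.056]
 [ 0.607 -0.488  0.389]
 [ 0.6   -0.487  0.406]
 [ 0.596 -0.488  0.39 ]
 [ 0.592 -0.488  0.382]
 [ 0.588 -0.488  0.403]
 [ 0.59  -0.488  0.379]
 [ 0.587 -0.488  0.371]
 [ 0.582 -0.488  0.396]]
[-28.34   7.32   5.94]
```

Request:
servo_tool --pt "0 0 0 -0.121 9.18" --pt "0 0 0 -0.121 9.18" --pt "0 0 0 -0.121 9.18" --pt "0 0 0 -0.121 9.18" --pt "0 0 0 -0.121 9.18" --pt "0 0 0 -0.121 9.18" --pt "0 0 0 -0.121 9.18" --pt "0 0 0 -0.121 9.18" --pt "0 0 0 -0.121 9.18" --pt "0 0 0 -0.121 9.18" --pt "0 0 0 -0.121 9.18" --pt "0 0 0 -0.121 9.18" --pt "0 0 0 -0.121 9.18" --pt "0 0 0 -0.121 9.18" --pt "0 0 0 -0.121 9.18" --pt "0 0 0 -0.121 9.18" --pt "0 0 0 -0.121 9.18" --pt "0 0 0 -0.121 9.18" --pt "0 0 0 0 9.18"

```text
time: 14.62
ee_pos: [0.514, -0.0572, 0.2277]
eef_rot: [-0.002, 0.694, 0.72, -0.001]
wrist_force: [-0.1, -0.2, -0.1]
grip_width: 1.001
finger_force: 0.0
```

Request:
servo_tool --pt "-3.54 0.92 0.3 0 9.18" --pt "-3.54 0.92 0.3 0 9.18" --pt "-3.54 0.92 0.3 0 9.18" --pt "-3.54 0.92 0.3 0 9.18" --pt "-3.54 0.92 0.3 0 9.18" --pt "-3.54 0.92 0.3 0 9.18" --pt "-3.54 0.92 0.3 0 9.18" --pt "-3.54 0.92 0.3 0 9.18" --pt "0 0 0 0 9.18" --pt "0 0 0 0 9.18"

```text
time: 15.45
ee_pos: [0.5966, -0.3397, 0.2024]
eef_rot: [-0.002, 0.698, 0.716, -0.0]
wrist_force: [-0.6, 0.4, 0.3]
grip_width: 0.996
finger_force: 0.0
```

```bash
python3 - <<'E'
from h import *
s=robot.sense();p=camera_params("wrist"); I,D=capture("wrist"); cv2.imwrite("pics/w7.png",I);P=cloud(p,D); c=(.596,-.3385); r=np.hypot(P[...,0]-c[0],P[...,1]-c[1])
n=P[(r<.05)&(P[...,2]>.056)&(P[...,2]<.066)]; C,R=cv2.minEnclosingCircle(n[:,:2].astype(np.float32)); print("neck",len(n),C,R,np.median(n[:,2]))
r=np.hypot(P[...,0]-C[0],P[...,1]-C[1])
l=P[(r>.066)&(r<.095)&(P[...,2]>.018)&(P[...,2]<.05)]; d=l.mean(0)[:2]-C; print("lever",len(l),l.mean(0),np.degrees(np.arctan2(d[1],d[0])))
print(s["ee_pos"],heading(),shift([*C,.054]),s["grip_width"])
E
```

```text
neck 954 (0.5963073968887329, -0.3381175994873047) 0.03114306926727295 0.06109850077204418
lever 244 [ 0.52274302 -0.3645935   0.03208931] -160.20613682984634
[ 0.59664428 -0.33966922  0.20243139] 1.5988594825159337 [ 1.000e-02 -5.000e-02  1.494e+01] 0.995983940911049
```

Request:
servo_tool --pt "0.08 -0.04 3.5 0 9.18" --pt "0 0 4 0 9.18" --pt "0 0 3.5 0 9.18" --pt "0 0 2.3 0 9.18" --pt "0 0 1.5 0 9.18" --pt "0 0 0 0 7" --pt "0 0 0 0 5" --pt "0 0 0 0 5" --pt "0 0 0 0 5" --pt "0 0 0 0 5" --pt "0 0 0 0 5" --squeeze 45

```text
time: 16.42
ee_pos: [0.5974, -0.3376, 0.0594]
eef_rot: [0.001, 0.696, 0.718, -0.0]
wrist_force: [-0.8, 0.6, 5.6]
grip_width: 0.646
finger_force: 45.0
```

Request:
servo_tool --pt "0 0 -2 0 5" --pt "0 0 -3 0 5" --pt "0 0 -3.5 0 5" --pt "0 0 -3.5 0 5" --pt "3.54 -0.93 0 0 5" --pt "3.54 -0.93 0 0 5" --pt "3.54 -0.93 0 0 5" --pt "3.54 -0.93 0 0 5" --pt "3.54 -0.93 0 0 5" --pt "3.54 -0.93 0 0 5" --pt "3.54 -0.93 0 0 5" --pt "3.54 -0.93 0 0 5" --pt "0 0 0 0.121 5" --pt "0 0 0 0.121 5" --pt "0 0 0 0.121 5" --pt "0 0 0 0 5" --pt "0 0 0 0 5"

```text
time: 17.83
ee_pos: [0.5136, -0.0566, 0.1778]
eef_rot: [0.0, 0.813, 0.582, 0.0]
wrist_force: [0.3, -0.2, -2.4]
grip_width: 0.649
finger_force: 45.0
```

```bash
python3 - <<'E'
from h import *
s=robot.sense();p=camera_params("wrist"); I,D=capture("wrist"); cv2.imwrite("pics/w8.png",I);P=cloud(p,D); e=s["ee_pos"]; print(e,heading(),s["grip_width"])
np.savez("w8.npz",I=I,D=D,**{k:np.array(v) for k,v in p.items()})
r=np.hypot(P[...,0]-e[0],P[...,1]-e[1])
zc=e[2]-.056; q=P[(r<.063)&(r>.035)&(abs(P[...,2]-zc-.032)<.006)]; print("flange",len(q),cv2.minEnclosingCircle(q[:,:2].astype(np.float32)),np.median(q[:,2]))
A=np.c_[q[:,:2]-e[:2],np.ones(len(q))]; print("tilt",np.linalg.lstsq(A,q[:,2],rcond=None)[0])
r=np.hypot(P[...,0]-.5138,P[...,1]+.0568)
for a,b,R in ((.069,.078,.065),(.006,.018,.082)):
    q=P[(r<R)&(P[...,2]>a)&(P[...,2]<b)]; 
    if len(q)>30: print("ch",len(q),cv2.minEnclosingCircle(q[:,:2].astype(np.float32)))
    o=q[np.hypot(q[:,0]-.5138,q[:,1]+.0568)>R-.006][:,:2]
    if len(o)>30: x=np.linalg.lstsq(np.c_[2*o,np.ones(len(o))],(o**2).sum(1),rcond=None)[0]; print(" fit",x[:2],np.sqrt(x[2]+x[:2]@x[:2]))
E
```

```text
[ 0.5135966  -0.05663823  0.17782233] 1.2433596895316479 0.6485787477109237
flange 13482 ((0.513494074344635, -0.05742184445261955), 0.060145147144794464) 0.1498526224941838
tilt [-0.0012506   0.00108968  0.14982625]
ch 1006 ((0.5161772966384888, -0.04962586238980293), 0.057267870754003525)
 fit [ 0.5140251  -0.05591029] 0.059983576754302464
ch 2703 ((0.5269536972045898, -0.02828793413937092), 0.0733427032828331)
 fit [ 0.5140429  -0.05607264] 0.07744583619715321
```

View pics/w8.png

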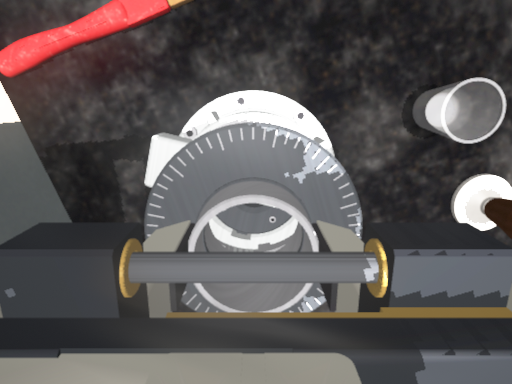

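The collar is held level and centred (flange (253,220)) over the chamber, with lugs turned to the gaps. Lowering.

Request:
servo_tool --pt "0.05 0 1.5 0 5" --pt "0 0 1.5 0 5" --pt "0 0 1 0 5" --pt "0 0 0.6 0 5" --pt "0 0 0.4 0 5" --pt "0 0 0.4 0 5" --pt "0 0 0 0 5"

```text
time: 18.47
ee_pos: [0.5138, -0.0562, 0.1233]
eef_rot: [-0.0, 0.814, 0.581, -0.0]
wrist_force: [-1.0, 0.0, -3.2]
grip_width: 0.649
finger_force: 45.0
```

Request:
servo_tool --pt "0 0 0.3 0 5" --pt "0 0 0.3 0 5" --pt "0 0 0.2 0 5" --pt "0 0 0 0 5"

```text
time: 18.8
ee_pos: [0.5139, -0.0562, 0.1156]
eef_rot: [0.0, 0.814, 0.581, 0.0]
wrist_force: [-0.6, 0.9, -2.2]
grip_width: 0.65
finger_force: 45.0
```

Request:
servo_tool --pt "0 0 0.06 0 5" --pt "0 0 0 0.11 5" --pt "0 0 0 0.11 5" --pt "0 0 0 0.11 5" --pt "0 0 0 0.11 5" --pt "0 0 0.06 0.11 5" --pt "0 0 0.06 0.11 5" --pt "0 0 0.06 0.11 5" --pt "0 0 0 0 5" --squeeze 60

```text
time: 19.55
ee_pos: [0.5143, -0.0564, 0.114]
eef_rot: [0.0, 0.973, 0.231, 0.001]
wrist_force: [-0.2, -0.4, 3.0]
grip_width: 0.645
finger_force: 60.0
```

Request:
servo_tool --pt "0 0 0.06 0.11 5" --pt "0 0 0.07 0.11 5" --pt "0 0 0.07 0.11 5" --pt "0 0 0.07 0.11 5" --pt "0 0 0 0 5"

```text
time: 19.97
ee_pos: [0.5147, -0.0564, 0.1117]
eef_rot: [0.0, 1.0, 0.014, 0.001]
wrist_force: [-1.3, -0.1, 6.3]
grip_width: 0.647
finger_force: 60.0
```

Request:
servo_tool --pt "0 0 0.05 0.1 5" --pt "0 0 0.05 0.1 5" --pt "0 0 0 0.1 5" --pt "0 0 0 0.1 5" --pt "0 0 0 0 5"

```text
time: 20.38
ee_pos: [0.5146, -0.057, 0.1109]
eef_rot: [0.001, 0.983, -0.182, 0.001]
wrist_force: [-1.2, -2.8, 5.9]
grip_width: 0.655
finger_force: 60.0
```

```bash
cat > chk.py <<'E'
from h import *
s=robot.sense();p=camera_params("wrist"); I,D=capture("wrist"); P=cloud(p,D); print(s["ee_pos"],heading(),s["torque"],s["wrist_force"])
C=np.array((.5138,-.0568)); r=np.hypot(P[...,0]-C[0],P[...,1]-C[1])
q=P[(r<.061)&(r>.036)&(P[...,2]>.075)&(P[...,2]<.1)]; print("flange",len(q),np.median(q[:,2]),cv2.minEnclosingCircle(q[:,:2].astype(np.float32)))
A=np.c_[q[:,:2]-C,np.ones(len(q))]; print("tilt",np.linalg.lstsq(A,q[:,2],rcond=None)[0])
p=camera_params("top"); I,D=capture("top"); P=cloud(p,D); r=np.hypot(P[...,0]-C[0]+.001,P[...,1]-C[1]+.001)
l=P[(r>.066)&(r<.095)&(P[...,2]>.065)&(P[...,2]<.1)]; d=l.mean(0)[:2]-C if len(l) else [0,0]; print("lever top",len(l),np.degrees(np.arctan2(d[1],d[0])))
E
python3 chk.py
```

```text
[ 0.51461321 -0.05700588  0.11085721] -0.36295966011555103 [-0.48369922  0.32608831  1.55849912] [-1.21506133 -2.7887964   5.94683457]
flange 13300 0.08266221213940156 ((0.5131691694259644, -0.05656188726425171), 0.06039568781852722)
tilt [-0.0039307   0.00061913  0.08280465]
lever top 22 96.94445336400037
```

Request:
servo_tool --pt "0 0 0.03 0.1 5" --pt "0 0 0 0 5"

```text
time: 20.65
ee_pos: [0.5153, -0.0574, 0.1109]
eef_rot: [0.001, 0.973, -0.231, 0.002]
wrist_force: [-0.2, -3.6, 7.3]
grip_width: 0.651
finger_force: 60.0
```

```bash
python3 chk.py
```

```text
[ 0.5152593  -0.05741676  0.11094278] -0.4637968682246006 [-0.80233213  0.14165028  1.13331473] [-0.174337   -3.61728977  7.29126117]
flange 13067 0.08265563726842529 ((0.513533353805542, -0.05679849162697792), 0.06028218939900398)
tilt [-0.00402278  0.00105982  0.0828135 ]
lever top 22 96.96070122462065
```

Request:
servo_tool --pt "0 0 0 0 9.18" --pt "0 0 0 0 9.18" --pt "0 0 0 0 9.18" --pt "0 0 0 0 9.18" --pt "0 0 0 0 9.18" --pt "0 0 -2 0 9.18" --pt "0 0 -3.5 0 9.18" --pt "0 0 -4 0 9.18" --pt "0 0 -3 0 9.18" --pt "0 0 0 0 9.18" --pt "0 0 0 0 9.18"

```text
time: 21.67
ee_pos: [0.5146, -0.0563, 0.2359]
eef_rot: [0.0, 0.973, -0.233, 0.002]
wrist_force: [-0.6, -0.4, 0.2]
grip_width: 1.002
finger_force: 0.0
```

```bash
python3 chk.py; python3 - <<'E'
from h import *
p=camera_params("wrist"); I,D=capture("wrist"); P=cloud(p,D); C=(.5138,-.0568); r=np.hypot(P[...,0]-C[0],P[...,1]-C[1])
n=P[(r<.04)&(P[...,2]>.107)&(P[...,2]<.12)]; print("neck",cv2.minEnclosingCircle(n[:,:2].astype(np.float32)),np.median(n[:,2]))
b=P[(r<.024)&(P[...,2]>.065)&(P[...,2]<.08)]; print("bridge z",len(b),np.median(b[:,2])); print("ring z",np.median(P[...,2][(r<.026)&(P[...,2]>.044)&(P[...,2]<.06)]))
f=P[(r>.0635)&(r<.078)&(P[...,2]<.03)]; print("chamber flange",np.median(f[:,2]))
E
```

```text
[ 0.51457118 -0.05625072  0.23588123] -0.4698297262689711 [ 0.08255416  0.07700047 -0.03535793] [-0.56944018 -0.42851722  0.18489754]
flange 7881 0.08270972713913746 ((0.5131229758262634, -0.05648627132177353), 0.060447271913290024)
tilt [-1.17506961e-03  3.36385544e-05  8.27080333e-02]
lever top 21 97.1990352812308
neck ((0.5133230090141296, -0.056925687938928604), 0.03113773837685585) 0.11242366653928317
bridge z 458 0.0726213999046203
ring z 0.05029255527295662
chamber flange 0.011506564454904404
```

```bash
python3 -c "
from rig import robot
print(robot.sign_off())"
```

```text
the job is handed in; nothing more can be done
None
```

The burr set is back together and the job is handed in: both burrs are seated, the collar is screwed to its stop about 51 mm above the chamber's origin, the seat is pressed in about 4.7 mm, and the gripper is clear. The hand-in returned no verdict.

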